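Unstack the topping canisters into the topping rail

TASK

Set up the doughnut topping rail: take the two stacks of lidded steel canisters apart and stand each of the four canisters in the well that is made for its diameter, fully down on the well's floor and upright. Set them down rather than let them drop, do not tip any over, and leave the kitchen timer and the spice jar standing where they are.

Things in the scene. Friction and masses are not known exactly. Their poses are not given: they have to be found in the camera images.
- canister_66: Closed steel canister with a fixed flat bright lid with a black ring on it, 66 mm across (the widest of four), 62 mm high, about 260 g; grip it across the lid from above. At the start it stands on the table with a narrower one on its lid, inside that ring (inner diameter 50 mm, 2.5 mm high). Origin: centre of the underside; z up its axis.
- canister_56: Closed steel canister with a fixed flat bright lid with a black ring on it, 56 mm across (the second widest of four), 62 mm high, about 200 g; grip it across the lid from above. At the start it stands on the table with a narrower one on its lid, inside that ring (inner diameter 50 mm, 2.5 mm high). Origin: centre of the underside; z up its axis.
- canister_46: Closed steel canister with a fixed flat bright lid with a black ring on it, 46 mm across (the third widest of four), 62 mm high, about 140 g; grip it across the lid from above. At the start it stands on the lid of a wider one, its underside 59.5 mm above the table. Origin: centre of the underside; z up its axis.
- canister_36: Closed steel canister with a fixed flat bright lid with a black ring on it, 36 mm across (the narrowest of four), 62 mm high, about 100 g; grip it across the lid from above. At the start it stands on the lid of a wider one, its underside 59.5 mm above the table. Origin: centre of the underside; z up its axis.
- insert_66: White block 102 x 102 x 30 mm fixed in the steel topping rail (426 x 112 mm, four blocks in a row 104 mm apart, in any order). Its round well, 74 mm wide with a 5 mm chamfer and black floor, takes the 66 mm canister. Origin: centre of its underside, 6.5 mm above the table; x across the row, z up the well's axis; floor 6 mm, mouth 30 mm above the origin.
- insert_56: White block 102 x 102 x 30 mm fixed in the steel topping rail (426 x 112 mm, four blocks in a row 104 mm apart, in any order). Its round well, 64 mm wide with a 5 mm chamfer and black floor, takes the 56 mm canister. Origin: centre of its underside, 6.5 mm above the table; x across the row, z up the well's axis; floor 6 mm, mouth 30 mm above the origin.
- insert_46: White block 102 x 102 x 30 mm fixed in the steel topping rail (426 x 112 mm, four blocks in a row 104 mm apart, in any order). Its round well, 54 mm wide with a 5 mm chamfer and black floor, takes the 46 mm canister. Origin: centre of its underside, 6.5 mm above the table; x across the row, z up the well's axis; floor 6 mm, mouth 30 mm above the origin.
- insert_36: White block 102 x 102 x 30 mm fixed in the steel topping rail (426 x 112 mm, four blocks in a row 104 mm apart, in any order). Its round well, 44 mm wide with a 5 mm chamfer and black floor, takes the 36 mm canister. Origin: centre of its underside, 6.5 mm above the table; x across the row, z up the well's axis; floor 6 mm, mouth 30 mm above the origin.
- kitchen_timer: Wind-up kitchen timer, orange below and white above, 68 mm in diameter, 54 mm high, loose, standing between the two stacks. Origin: centre of the underside. A bystander.
- cinnamon_jar: Spice jar with a black cap, 41 mm in diameter, 105 mm high, loose, standing to the robot's right of the stacks. Origin: centre of the underside. A bystander; it does not belong in the rail.

How it is judged:
By the outcome, as a careful person would: the job done as asked, in the order asked, and still so for the second after the job is handed in, with the robot touching nothing.
It also fails if it takes over 117 s, if anything falls off the work surface, if the arm or the gripper's body presses on something with over 40 N, if the wrist force passes 120 N, or if a joint passes its speed limit or range.

ROBOT

A 7-joint arm with a two-finger parallel gripper is mounted at the origin on a cart in front of the work surface, level with it; the furniture and walls round the work are solid. World frame = base frame: x ahead of the robot, y to its left, z up, the work surface at z = 0. Lengths are in m, angles in degrees, forces in N, time in s.
With the tool pointing down it reaches from about 0.4 to 0.9 m from the base axis. Payload 5.5 kg.
Tool frame: the origin (TCP) lies midway between the tips of the shut fingers; the grasp point (between the pads) lies 19 mm behind it; z points along the fingers, y is the line along which they close (so a half turn about z gives the same grasp; the last joint's range is limited). The gripper opens to 92 mm and grips with 3 to 60 N. Pads are 19 mm wide; open, the fingers measure 130 mm over their backs; the gripper's body (75 mm by 190 mm) begins 47 mm behind the grasp point.
Start: joints at [89.393, 28.699, -24.465, 88.831, 12.651, 65.22, -12.049], TCP at [0.176, -0.626, 0.227] pointing down, gripper open.
Joint ranges: [-164.97, 164.97], [-17.58, 116.51], [-87.97, 89.64], [11.32, 138.91], [-80.73, 260.73], [10.89, 115.49], [-147.41, 147.41]. Speed limits (degrees/s): [147.25, 147.25, 180, 180, 180, 180, 180].

INTERFACE

Orientations are given as a 3x3 rotation matrix whose columns are the frame's x, y, z axes.
In Python, from workcell import env, cams gives the robot as it stands (env), with the cameras (cams).
- The arm moves only by the shell command python3 inch.py 'ROWS' [OPENING]. ROWS is one flat JSON list of numbers that holds 1 to 10 rows one after another, with no inner brackets; each row has 4 numbers: dx, dy, dz in m, then a turn about the tool's z in degrees; each row shifts and turns the commanded pose from where the row before left it, along the tool's axes as they then stand; what a row does not reach is not made up. A row lasts 1/10 s, in which the tool goes at most 0.05 m and 8.59 degrees, less where a joint would pass 70% of its speed; a pose out of reach is approached as far as the arm can. OPENING is the opening from 0.0 (shut) to 1.0 (fully open), set as the command begins (- or left out keeps the last). The fingers move at their own pace and stop on an object; the grip force is fixed at half the most. Time passes only in rows, so rows that do not move let the fingers close. It prints the time, the measured TCP pose, the force, the opening and the grip force at its end. Input that does not fit is refused with a message, and nothing moves.
- env.get_obs(): the state, without advancing time (a new reading comes with each control period).
- cams.camera(name): name is "scene" or "top"; returns a dict with "img" (400x640x3 uint8, blue, green, red), "K" (3x3 intrinsics, pixels), "world_to_cam" (4x4, takes a point from world to camera coordinates). Camera axes: x right, y down, z forward; pixel columns grow to the right and rows downward; lengths in m; the calibration is good to about 2 mm. A picture is of the moment at which its call begins. There is no depth.
- env.job_done(): hands the job in; it is judged then, once.
The state is a dict: "time_s": time; "joints": joint angles; "qvel": joint speeds; "joint_efforts": joint torques, N m; "position": TCP position; "eef_rot": TCP orientation; "contact_force": force on the tool from outside, world axes, zero at the start; "wrist_torque": the same for the moment, N m; "gripper_width": opening from 0.0 (shut) to 1.0 (fully open); "grip_force": force on a finger pad.
Only numpy, scipy, OpenCV 4.12 (cv2) and the standard library are available. Lean on these libraries where they do the work, as an engineer would, in place of code of your own. Each camera call takes 0.05 s, during which the arm holds its last target. There are 200 camera calls.

## Working session

There is one attempt and no reset: what is moved stays moved. The work goes in short steps, Python scripts to look and compute and a shell command to move; the robot and the scene stay as the last step left them, time stands still between calls to the robot, and variables do not carry over. Pictures are saved under pics/ and viewed, at most 14 in all, crops included, and the job is handed in when it is done.

```bash
ls; mkdir -p pics
python3 - <<'E'
from workcell import env, cams
import cv2,numpy as np
for n in("scene","top"):
    c=cams.camera(n);cv2.imwrite(f"pics/{n}0.png",c["img"]);print(n,c["K"].tolist(),np.round(c["world_to_cam"],4).tolist())
o=env.get_obs();print(o["position"],np.round(o["eef_rot"],3).tolist(),o["gripper_width"],o["time_s"])
E
```

```text
inch.py
pics
workcell.py
scene [[431.4199577694829, 0.0, 314.49992436437867], [0.0, 431.4199577694829, 195.18970950837823], [0.0, 0.0, 1.0]] [[-0.6651, -0.7465, -0.0203, 0.3263], [-0.3913, 0.3716, -0.8419, 0.3039], [0.636, -0.552, -0.5392, 0.5843], [0.0, 0.0, 0.0, 1.0]]
top [[362.7430794206677, 0.0, 318.1937570118587], [0.0, 362.7430794206677, 204.66300401500712], [0.0, 0.0, 1.0]] [[0.0137, -0.9999, -0.0085, -0.0978], [-0.9968, -0.013, -0.0791, 0.5599], [0.079, 0.0095, -0.9968, 0.8716], [0.0, 0.0, 0.0, 1.0]]
[ 0.17555561 -0.62519392  0.22578325] [[0.963, 0.27, -0.0], [0.27, -0.963, 0.002], [0.0, -0.002, -1.0]] 1.0012028188488566 0.1
```

View pics/top0.png

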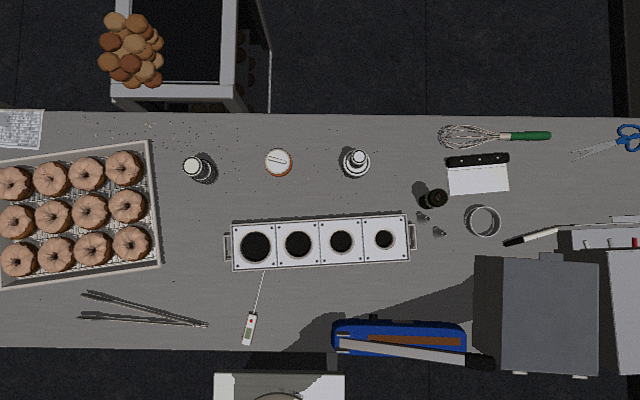

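View pics/scene0.png

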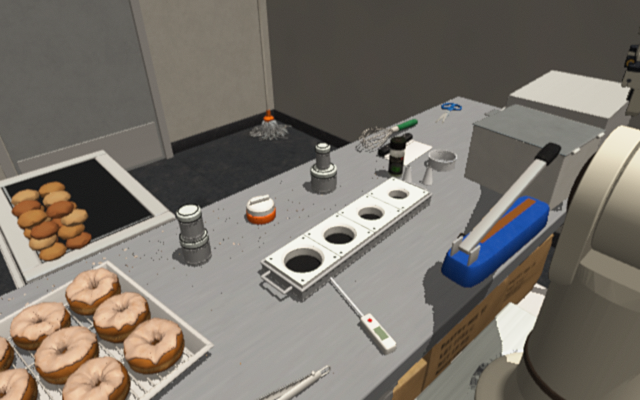

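The top view shows one stack near (196,168), the other near (355,161), and the wells at (255,246), (298,243), (341,241) and (384,239), largest to smallest from left to right. I'll enlarge these areas to measure them.

Run:
```python
import cv2,numpy as np
t=cv2.imread("pics/top0.png")
f=lambda r0,r1,c0,c1,k:cv2.resize(t[r0:r1,c0:c1],None,fx=k,fy=k,interpolation=cv2.INTER_CUBIC)
a=f(145,190,175,225,8);b=f(140,185,330,380,8)
cv2.imwrite("pics/stk.png",np.hstack([a,b]))
cv2.imwrite("pics/rail.png",f(205,280,220,420,4))
```

```text
(no output)
```

View pics/stk.png

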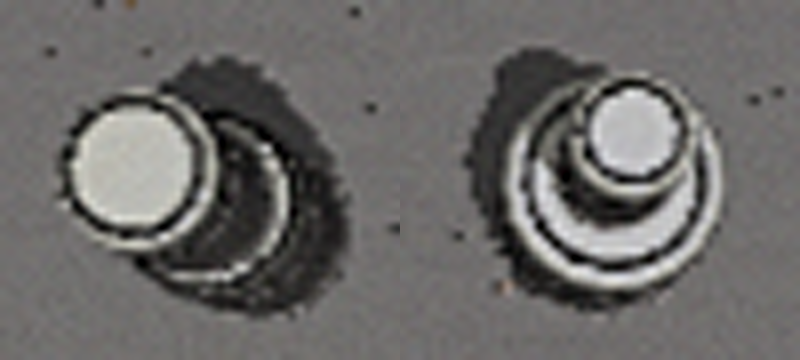

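View pics/rail.png

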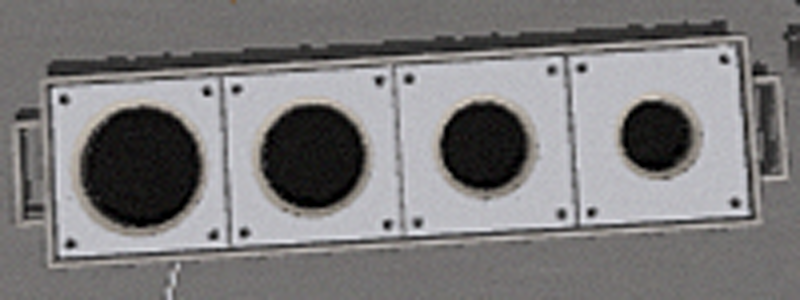

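```bash
cat > h.py <<'E'
from workcell import env, cams
import cv2,numpy as np
C={n:cams.camera(n) for n in("top","scene")}
def bp(p,z,n="top"):
    K,M=C[n]["K"],C[n]["world_to_cam"];R,t=M[:3,:3],M[:3,3]
    d=R.T@np.linalg.solve(K,[p[0],p[1],1]);o=-R.T@t
    return o+d*(z-o[2])/d[2]
def pj(P,n):
    K,M=C[n]["K"],C[n]["world_to_cam"];q=K@(M[:3,:3]@P+M[:3,3]);return q[:2]/q[2]
def disc(n,box,z,thr):  # centre of bright inner lid disc
    c0,c1,r0,r1=box;g=cv2.cvtColor(C[n]["img"],6)[r0:r1,c0:c1]
    g=cv2.resize(g,None,fx=8,fy=8,interpolation=cv2.INTER_CUBIC)
    return g,lambda u,v:bp((c0+(u+.5)/8-.5,r0+(v+.5)/8-.5),z)
E
python3 - <<'E'
from h import *
f=lambda c0,r0,k,u,v:(c0+(u+.5)/k-.5,r0+(v+.5)/k-.5)
P={}
for n,(c0,r0,u,v),z in[("46",(175,145,133,166),.1215),("56",(175,145,197,190),.062),("36",(330,140,233,128),.1215),("66",(330,140,214,184),.062)]:
    P[n]=bp(f(c0,r0,8,u,v),z)
for n,u,v in[("w66",138.5,167),("w56",311.5,156),("w46",484.5,145.5),("w36",657.75,135.25)]:
    P[n]=bp(f(220,205,4,u,v),.0365)
P["timer"]=bp((278,162),.054);P["jar"]=bp((432,197),.105)
for k,p in P.items(): print(k,np.round(p,4),"scene px",np.round(pj(p,"scene"),1),"scene depth scale top",round(362.7/(C["top"]["world_to_cam"]@np.r_[p,1])[2]*1.0,1))
print(np.round(np.diff([P["w"+k][:2] for k in("66","56","46","36")],axis=0),4))
print(pj(np.array([.176,-.626,.227]),"top"),pj(np.array([.176,-.626,.227]),"scene"))
s=C["scene"]["img"].copy()
for p in P.values():
    q=pj(p,"scene");s[int(round(q[1])),int(round(q[0]))]=(0,0,255)
g=lambda c,r:cv2.resize(s[r:r+70,c:c+55],None,fx=7,fy=7,interpolation=0)
cv2.imwrite("pics/chk.png",np.hstack([g(165,200),g(295,135)]))
E
```

```text
46 [0.637  0.1909 0.1215] scene px [186.7 207.5] scene depth scale top 451.9
56 [0.641  0.1934 0.062 ] scene px [190.1 232. ] scene depth scale top 420.6
36 [ 0.6632 -0.1792  0.1215] scene px [321.3 143.5] scene depth scale top 452.7
66 [ 0.6593 -0.1797  0.062 ] scene px [322.8 165.7] scene depth scale top 421.7
w66 [0.4575 0.0619 0.0365] scene px [301.4 256.7] scene depth scale top 416.0
w56 [ 0.4655 -0.042   0.0365] scene px [337.6 232. ] scene depth scale top 416.1
w46 [ 0.4732 -0.1458  0.0365] scene px [369.1 210.6] scene depth scale top 416.3
w36 [ 0.4808 -0.2497  0.0365] scene px [396.7 191.9] scene depth scale top 416.5
timer [0.66   0.0072 0.054 ] scene px [261.5 196.4] scene depth scale top 416.9
jar [ 0.5751 -0.3447  0.105 ] scene px [393.7 140.4] scene depth scale top 448.3
[[ 0.008  -0.1039]
 [ 0.0077 -0.1038]
 [ 0.0076 -0.1039]]
[611.71367055 412.7293118 ] [629.77547249 106.63212418]
```

View pics/chk.png

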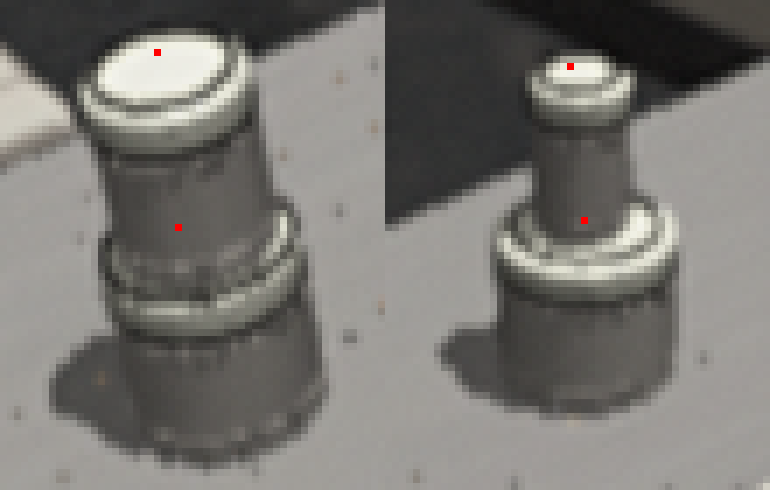

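The red dots are the measured lid centres projected into the scene view. The wells come out exactly 104 mm apart. For the 46 lid, the scene centre is at crop (162,71), but its dot is at (156,52). I'll refine the lid centres from both views.

Run:
```python
from h import *
def ell(n,p):
    g=cv2.resize(cv2.cvtColor(C[n]["img"],6),None,fx=8,fy=8,interpolation=cv2.INTER_CUBIC)
    s=tuple(int(round((a+.5)*8-.5)) for a in p); v=float(np.median(g[s[1]-8:s[1]+9,s[0]-8:s[0]+9]))
    m=(g>v*.65).astype(np.uint8); k,l=cv2.connectedComponents(m); m=(l==l[s[1],s[0]]).astype(np.uint8)
    m=cv2.morphologyEx(m,cv2.MORPH_OPEN,np.ones((9,9)))
    c=max(cv2.findContours(m,0,1)[0],key=cv2.contourArea);(u,w),ax,_=cv2.fitEllipse(c)
    return np.array([(u+.5)/8-.5,(w+.5)/8-.5]),np.array(ax)/8
for n,t,s in[("46",(191.5,165.5),(187.6,210)),("36",(359,156),(322.3,145))]:
    (a,aa),(b,bb)=ell("top",t),ell("scene",s)
    print(n,"top",a.round(2),aa.round(1),bp(a,.1215).round(4),"scene",b.round(2),bb.round(1),bp(b,.1215,"scene").round(4))
P=[C[n]["K"]@C[n]["world_to_cam"][:3] for n in("top","scene")]
for a,b in[((191.5,165.5),(187.6,209.7)),((358.7,155.6),(322.0,144.9))]:
    X=cv2.triangulatePoints(P[0],P[1],np.array(a),np.array(b));print((X[:3]/X[3]).ravel().round(4))
# overlay of rims
def draw(n,box,k,items):
    c0,r0,w,h=box;im=cv2.resize(C[n]["img"][r0:r0+h,c0:c0+w],None,fx=k,fy=k,interpolation=cv2.INTER_CUBIC)
    for (x,y,z,r),col in items:
        q=[((pj(np.array([x+r*np.cos(t),y+r*np.sin(t),z]),n)-[c0,r0]+.5)*k-.5) for t in np.linspace(0,6.29,80)]
        cv2.polylines(im,[np.int32(np.round(q))],True,col,1)
    return im
L=[((.637,.1909,.1215,.023),(0,0,255)),((.638,.192,.062,.028),(0,255,0)),((.638,.192,0,.028),(255,128,0))]
R=[((.6632,-.1792,.1215,.018),(0,0,255)),((.6593,-.1797,.062,.033),(0,255,0)),((.6593,-.1797,0,.033),(255,128,0))]
cv2.imwrite("pics/ov.png",np.vstack([np.hstack([draw("top",(178,148,46,36),8,L),draw("top",(332,142,46,36),8,R)]),np.hstack([draw("scene",(170,202,46,36),8,L),draw("scene",(299,140,46,36),8,R)])]))
```

```text
46 top [191.09 165.41] [14.6 15.1] [0.6368 0.1911 0.1215] scene [187.62 209.37] [ 9.  18.6] [0.6299 0.1928 0.1215]
36 top [358.7  156.05] [10.5 10.8] [ 0.6622 -0.1792  0.1215] scene [322.19 144.83] [4.  9.2] [ 0.6565 -0.1758  0.1215]
[0.6367 0.1911 0.1168]
[ 0.6633 -0.1804  0.1174]
```

View pics/ov.png

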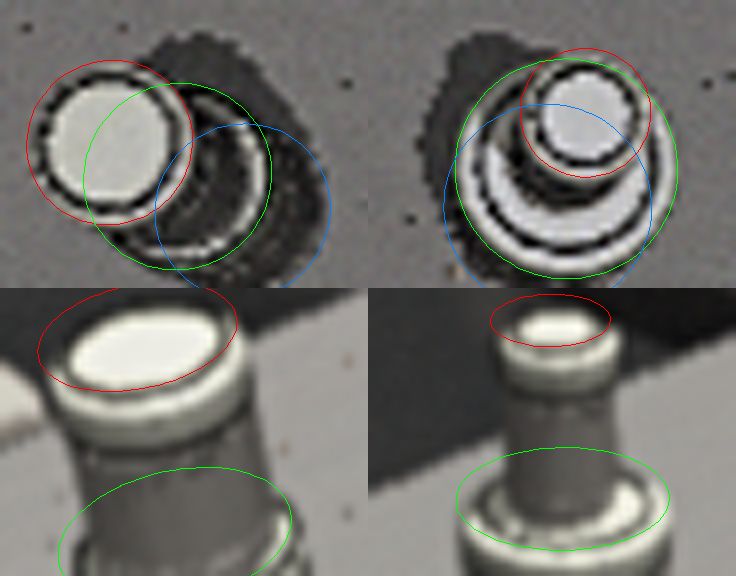

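Red and green rims fit both stacks in the top view, and the scene view is slightly biased. I'll go with the top view: 46 at (0.637, 0.191), 36 at (0.662, -0.179). First I'll lift and turn the tool so its y points along world x.

```bash
python3 inch.py '[0, 0, -0.012, -8.25, 0, 0, -0.012, -8.25, 0, 0, -0.012, -8.25, 0, 0, -0.012, -8.25, 0, 0, -0.012, -8.25, 0, 0, -0.012, -8.25, 0, 0, -0.012, -8.25, 0, 0, -0.012, -8.25, 0, 0, 0, -8.25, 0, 0, 0, 0]' 1.0; python3 -c "
from workcell import env, cams;import numpy as np
o=env.get_obs();print(o['position'].round(4),o['eef_rot'].round(4).tolist(),o['joints'])"
```

```text
time_s: 1.3
position: [0.1757, -0.6259, 0.323]
eef_rot: [[0.0, 1.0, 0.0], [1.0, -0.0, -0.0], [-0.0, 0.0, -1.0]]
contact_force: [0.1, -0.8, -0.4]
gripper_width: 1.002
grip_force: 0.0
[ 0.1757 -0.6259  0.323 ] [[0.0, 1.0, 0.0004], [1.0, -0.0, -0.0005], [-0.0005, 0.0004, -1.0]] [ 99.84655824  27.74146208 -40.73737804  81.64904422  18.14060327
  77.23229478  58.39789242]
```

```bash
python3 inch.py '[0.028, 0.03, 0, 0, 0.028, 0.03, 0, 0, 0.028, 0.03, 0, 0, 0.028, 0.03, 0, 0, 0.028, 0.03, 0, 0, 0.028, 0.03, 0, 0, 0.028, 0.03, 0, 0, 0.028, 0.03, 0, 0, 0.028, 0.03, 0, 0, 0.028, 0.03, 0, 0]'; python3 inch.py '[0.028, 0.03, 0, 0, 0.028, 0.03, 0, 0, 0.028, 0.03, 0, 0, 0.028, 0.03, 0, 0, 0.028, 0.03, 0, 0, 0.027, 0.036, 0, 0, 0, 0, 0, 0, 0, 0, 0, 0]'
```

```text
time_s: 2.3
position: [0.4768, -0.3449, 0.3225]
eef_rot: [[0.006, 1.0, -0.0], [1.0, -0.006, -0.0], [-0.0, -0.0, -1.0]]
contact_force: [-0.3, -0.3, 1.2]
gripper_width: 1.002
grip_force: 0.0
time_s: 3.1
position: [0.6627, -0.1772, 0.3217]
eef_rot: [[0.001, 1.0, -0.001], [1.0, -0.001, 0.001], [0.001, -0.001, -1.0]]
contact_force: [-0.0, -1.0, 0.8]
gripper_width: 1.002
grip_force: 0.0
```

```bash
python3 inch.py '[-0.002, -0.0005, 0.03, 0, 0, 0, 0.03, 0, 0, 0, 0.03, 0, 0, 0, 0.03, 0, 0, 0, 0.03, 0, 0, 0, 0.03, 0, 0, 0, 0.02, 0, 0, 0, 0.02, 0, 0, 0, 0.009, 0, 0, 0, 0, 0]' && python3 -c "
from h import *
cv2.imwrite('pics/g1.png',np.hstack([cv2.resize(C['top']['img'][110:210,310:410],(400,400)),cv2.resize(C['scene']['img'][110:210,270:370],(400,400))]))"
```

```text
time_s: 4.1
position: [0.6599, -0.183, 0.0923]
eef_rot: [[0.004, 1.0, -0.003], [1.0, -0.004, -0.0], [-0.0, -0.003, -1.0]]
contact_force: [-0.9, 0.4, -0.2]
gripper_width: 1.003
grip_force: 0.0
```

View pics/g1.png

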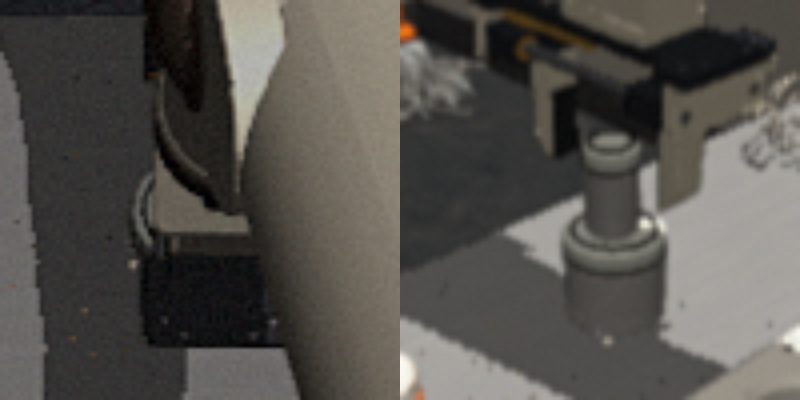

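The fingers bracket the 36 mm canister, with its lid at crop (612,145) between the pads. I'll correct the few millimetres of drift and then close.

```bash
python3 inch.py '[0.004, 0.002, 0, 0, 0, 0, 0, 0, 0, 0, 0, 0]'; python3 inch.py '[0, 0, 0, 0, 0, 0, 0, 0, 0, 0, 0, 0, 0, 0, 0, 0, 0, 0, 0, 0, 0, 0, 0, 0, 0, 0, 0, 0, 0, 0, 0, 0]' 0.0
```

```text
time_s: 4.5
position: [0.6644, -0.1769, 0.0947]
eef_rot: [[0.0, 1.0, 0.001], [1.0, -0.0, -0.0], [-0.0, 0.001, -1.0]]
contact_force: [0.2, 0.5, 0.4]
gripper_width: 0.999
grip_force: 0.0
time_s: 5.3
position: [0.6637, -0.1773, 0.0937]
eef_rot: [[0.001, 1.0, -0.0], [1.0, -0.001, 0.0], [0.0, -0.0, -1.0]]
contact_force: [-0.4, -0.3, -0.9]
gripper_width: 0.379
grip_force: 30.0
```

```bash
python3 inch.py '[0, 0, -0.01, 0, 0, 0, -0.02, 0, 0, 0, -0.03, 0, 0, 0, -0.02, 0, -0.01, -0.0227, 0, 0, -0.02, -0.04, 0, 0, -0.02, -0.05, 0, 0, -0.01, -0.04, 0, 0, -0.01, -0.03, 0, 0, 0, 0, 0, 0]'; python3 inch.py '[0, 0, 0, 0, 0, 0, 0, 0, 0, 0, 0, 0]'
```

```text
time_s: 6.3
position: [0.4797, -0.2486, 0.1737]
eef_rot: [[0.006, 1.0, -0.005], [1.0, -0.006, -0.003], [-0.003, -0.004, -1.0]]
contact_force: [0.6, -0.4, -0.5]
gripper_width: 0.375
grip_force: 30.0
time_s: 6.6
position: [0.4861, -0.2447, 0.1742]
eef_rot: [[-0.001, 1.0, 0.002], [1.0, 0.001, 0.0], [0.0, 0.002, -1.0]]
contact_force: [-0.3, 0.4, -0.1]
gripper_width: 0.379
grip_force: 30.0
```

```bash
python3 inch.py '[-0.0033, -0.005, 0, 0, 0, 0, 0.02, 0, 0, 0, 0.02, 0, 0, 0, 0.02, 0, 0, 0, 0.01, 0, 0, 0, 0, 0, 0, 0, 0, 0, 0, 0, 0, 0, 0, 0, 0, 0]'; python3 -c "
from h import *
cv2.imwrite('pics/p1.png',np.hstack([cv2.resize(C['top']['img'][190:290,320:445],(400,320)),cv2.resize(C['scene']['img'][120:240,320:470],(400,320))]))"
```

```text
time_s: 7.5
position: [0.4802, -0.2493, 0.1047]
eef_rot: [[0.001, 1.0, 0.001], [1.0, -0.001, -0.001], [-0.001, 0.001, -1.0]]
contact_force: [-0.3, 0.8, -0.1]
gripper_width: 0.378
grip_force: 30.0
```

View pics/p1.png

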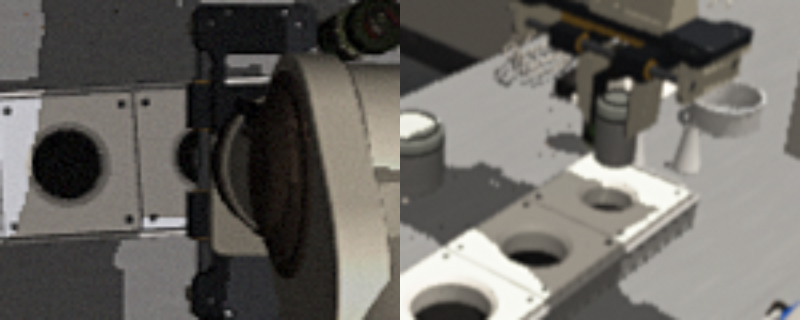

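The canister hangs at crop (613,150), directly above the smallest well at (605,197), and the jar behind it is untouched. I'll lower it.

```bash
python3 inch.py '[0.001, 0, 0.015, 0, 0, 0, 0.015, 0, 0, 0, 0.012, 0, 0, 0, 0.006, 0, 0, 0, 0.004, 0, 0, 0, 0, 0, 0, 0, 0, 0]'; python3 inch.py '[0, 0, 0.003, 0, 0, 0, 0, 0, 0, 0, 0, 0]'
```

```text
time_s: 8.3
position: [0.4799, -0.2479, 0.0519]
eef_rot: [[0.001, 1.0, 0.0], [1.0, -0.001, -0.0], [-0.0, 0.0, -1.0]]
contact_force: [-0.6, -0.5, 0.1]
gripper_width: 0.383
grip_force: 30.0
time_s: 8.6
position: [0.4796, -0.2481, 0.0489]
eef_rot: [[0.001, 1.0, 0.0], [1.0, -0.001, -0.0], [-0.0, 0.0, -1.0]]
contact_force: [-0.2, -0.2, -0.6]
gripper_width: 0.38
grip_force: 30.0
```

```bash
for i in 1; do python3 inch.py '[0, 0, 0.0015, 0, 0, 0, 0, 0, 0, 0, 0, 0]' | grep -E 'pos|contact'; done; python3 inch.py '[0, 0, 0.001, 0, 0, 0, 0, 0, 0, 0, 0, 0]' | grep -E 'pos|contact'; python3 inch.py '[0, 0, 0.001, 0, 0, 0, 0, 0, 0, 0, 0, 0]' | grep -E 'pos|contact'
```

```text
position: [0.4795, -0.248, 0.0472]
contact_force: [-0.2, 0.3, -1.0]
position: [0.4797, -0.248, 0.0465]
contact_force: [-0.6, 0.2, 2.9]
position: [0.4797, -0.2482, 0.0464]
contact_force: [-4.2, 1.2, 12.8]
```

Contact came at the expected height (0.0464). I'll release, lift and go to the 46 mm canister.

```bash
python3 inch.py '[0, 0, -0.001, 0, 0, 0, 0, 0, 0, 0, 0, 0, 0, 0, 0, 0, 0, 0, 0, 0, 0, 0, 0, 0, 0, 0, -0.03, 0, 0, 0, -0.03, 0, 0, 0, -0.04, 0, 0, 0, -0.04, 0]' 1.0; python3 inch.py '[0.02, 0.007, 0, 0, 0.04, 0.015, 0, 0, 0.04, 0.015, 0, 0, 0.04, 0.015, 0, 0, 0.04, 0.015, 0, 0, 0.04, 0.015, 0, 0, 0.04, 0.015, 0, 0, 0.04, 0.015, 0, 0, 0.04, 0.015, 0, 0, 0.04, 0.015, 0, 0]'|grep pos;  python3 inch.py '[0.04, 0.015, 0, 0, 0.02, 0, 0, 0, 0, 0, 0, 0, 0, 0, 0, 0, 0, 0, 0, 0]'
```

```text
time_s: 10.5
position: [0.4791, -0.2476, 0.1872]
eef_rot: [[0.001, 1.0, -0.001], [1.0, -0.001, 0.001], [0.001, -0.001, -1.0]]
contact_force: [0.2, -0.8, -0.3]
gripper_width: 1.005
grip_force: 0.0
position: [0.6223, 0.1334, 0.186]
time_s: 12.0
position: [0.6373, 0.1898, 0.1859]
eef_rot: [[0.003, 1.0, -0.0], [1.0, -0.003, -0.002], [-0.002, -0.0, -1.0]]
contact_force: [-0.2, -0.2, -0.3]
gripper_width: 1.001
grip_force: 0.0
```

```bash
python3 inch.py '[0.001, 0, 0.02, 0, 0, 0, 0.03, 0, 0, 0, 0.02, 0, 0, 0, 0.015, 0, 0, 0, 0.0085, 0, 0, 0, 0, 0, 0, 0, 0, 0]'; python3 inch.py '[0, 0, 0, 0, 0, 0, 0, 0, 0, 0, 0, 0, 0, 0, 0, 0, 0, 0, 0, 0, 0, 0, 0, 0, 0, 0, 0, 0]' 0.0
```

```text
time_s: 12.7
position: [0.6377, 0.1929, 0.0936]
eef_rot: [[0.002, 1.0, 0.001], [1.0, -0.002, 0.0], [0.0, 0.001, -1.0]]
contact_force: [-0.0, 0.0, 0.2]
gripper_width: 0.999
grip_force: 0.0
time_s: 13.4
position: [0.6368, 0.1929, 0.0927]
eef_rot: [[0.001, 1.0, -0.0], [1.0, -0.001, -0.0], [-0.0, -0.0, -1.0]]
contact_force: [-1.3, -1.3, 0.7]
gripper_width: 0.489
grip_force: 30.0
```

```bash
python3 inch.py '[0, 0, -0.01, 0, 0, 0, -0.02, 0, 0, 0, -0.03, 0, 0, 0, -0.02, 0, 0, 0, 0, 0, -0.02, -0.01, 0, 0, -0.035, -0.017, 0, 0, -0.04, -0.019, 0, 0, -0.04, -0.019, 0, 0, -0.04, -0.019, 0, 0]'|grep -E 'pos|width'; python3 inch.py '[-0.04, -0.019, 0, 0, -0.04, -0.019, 0, 0, -0.04, -0.019, 0, 0, -0.027, -0.015, 0, 0, -0.015, -0.0076, 0, 0, 0, 0, 0, 0, 0, 0, 0, 0, 0, 0, 0, 0, 0, 0, 0, 0]'
```

```text
position: [0.5511, 0.0163, 0.1715]
gripper_width: 0.488
time_s: 15.3
position: [0.4737, -0.1423, 0.1727]
eef_rot: [[-0.002, 1.0, 0.0], [1.0, 0.002, 0.001], [0.001, 0.0, -1.0]]
contact_force: [0.2, -0.1, -2.8]
gripper_width: 0.493
grip_force: 30.0
```

```bash
python3 inch.py '[-0.002, 0, 0.02, 0, 0, 0, 0.03, 0, 0, 0, 0.025, 0, 0, 0, 0.02, 0, 0, 0, 0.014, 0, 0, 0, 0.008, 0, 0, 0, 0.006, 0, 0, 0, 0, 0, 0, 0, 0, 0, 0, 0, 0, 0]'; python3 inch.py '[0, 0, 0.002, 0, 0, 0, 0, 0, 0, 0, 0, 0]' | grep -E 'pos|contact'; python3 inch.py '[0, 0, 0.001, 0, 0, 0, 0, 0, 0, 0, 0, 0]' | grep -E 'pos|contact'
```

```text
time_s: 16.3
position: [0.4737, -0.1462, 0.0505]
eef_rot: [[0.001, 1.0, 0.001], [1.0, -0.001, -0.001], [-0.001, 0.001, -1.0]]
contact_force: [-0.1, -0.5, -1.4]
gripper_width: 0.488
grip_force: 30.0
position: [0.4731, -0.1461, 0.0479]
contact_force: [0.7, 0.2, -1.1]
position: [0.473, -0.1459, 0.0467]
contact_force: [0.1, 0.1, -1.8]
```

```bash
python3 inch.py '[0, 0, 0.001, 0, 0, 0, 0, 0, 0, 0, 0, 0]' | grep -E 'pos|contact';python3 inch.py '[0, 0, 0.0007, 0, 0, 0, 0, 0, 0, 0, 0, 0]' | grep -E 'pos|contact'
```

```text
position: [0.4731, -0.1459, 0.0457]
contact_force: [-0.5, -0.3, -1.9]
position: [0.4731, -0.146, 0.0456]
contact_force: [-2.2, -0.6, 5.3]
```

Both narrow canisters are seated. I'll release this one, lift, move aside to the right and look.

```bash
python3 inch.py '[0, 0, -0.001, 0, 0, 0, 0, 0, 0, 0, 0, 0, 0, 0, 0, 0, 0, 0, 0, 0, 0, 0, 0, 0, 0, 0, -0.03, 0, 0, 0, -0.05, 0, 0, 0, -0.05, 0, 0, 0, -0.05, 0]' 1.0|grep pos; python3 inch.py '[-0.03, 0, -0.03, 0, -0.04, -0.01, 0, 0, -0.05, -0.01, 0, 0, -0.05, -0.01, 0, 0, -0.05, -0.01, 0, 0, -0.04, 0, 0, 0, -0.02, 0, 0, 0, 0, 0, 0, 0, 0, 0, 0, 0, 0, 0, 0, 0]'|grep pos; python3 -c "
from h import *
t=C['top']['img'];f=lambda c,r,w,h,k:cv2.resize(t[r:r+h,c:c+w],None,fx=k,fy=k,interpolation=cv2.INTER_CUBIC)
cv2.imwrite('pics/t2.png',np.vstack([np.hstack([f(175,145,50,40,8),f(330,140,50,40,8)]),f(220,205,200,65,4)]))"
```

```text
position: [0.4726, -0.1455, 0.2276]
position: [0.434, -0.421, 0.2561]
```

View pics/t2.png

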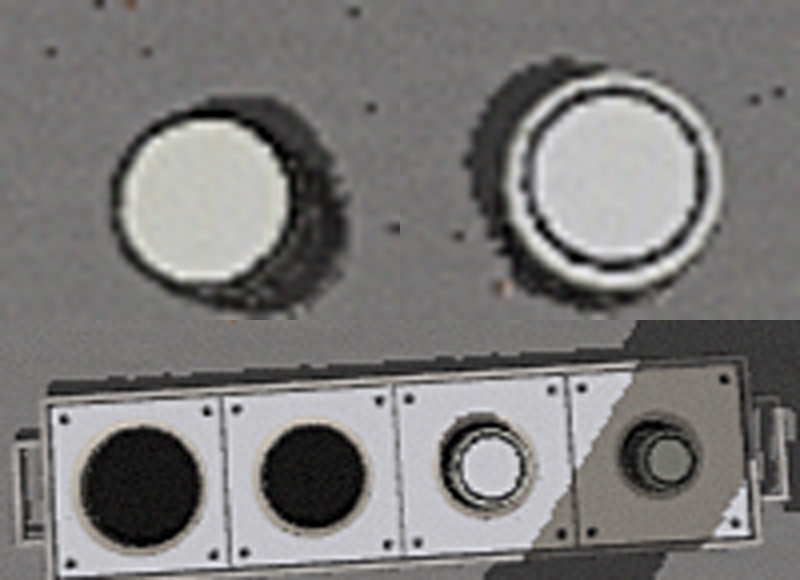

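The lids of the remaining canisters are centred at crop (205,201) and (615,178). The 46 and 36 stand upright in their wells, with lids at (490,465) and (668,458).

Run:
```python
from h import *
f=lambda c0,r0,k,u,v:(c0+(u+.5)/k-.5,r0+(v+.5)/k-.5)
print("56",bp(f(175,145,8,205,201),.062),"66",bp(f(330,140,8,215,178.5),.062))
print("46",bp(f(220,205,4,490,465-320),.0745),"36",bp(f(220,205,4,668,458-320),.0745),env.get_obs()["position"])
```

```text
56 [0.63772418 0.19085878 0.062     ] 66 [ 0.66099004 -0.17998478  0.062     ]
46 [ 0.4742977  -0.14693105  0.0745    ] 36 [ 0.47971573 -0.24900572  0.0745    ] [ 0.43379694 -0.42190087  0.25637726]
```

```bash
python3 inch.py '[0.02, 0.02, 0, 0, 0.032, 0.03, 0, 0, 0.032, 0.03, 0, 0, 0.032, 0.03, 0, 0, 0.032, 0.03, 0, 0, 0.032, 0.03, 0, 0, 0.032, 0.03, 0, 0, 0.029, 0.027, 0, 0, 0, 0, 0, 0, 0, 0, 0, 0]'|grep pos; python3 inch.py '[0, 0, 0.03, 0, 0, 0, 0.04, 0, 0, 0, 0.04, 0, 0, 0, 0.03, 0, 0, 0, 0.02, 0, 0, 0, 0, 0, 0, 0, 0, 0, 0, 0, 0, 0]'|grep pos
```

```text
position: [0.6611, -0.1798, 0.256]
position: [0.6621, -0.1826, 0.0984]
```

```bash
python3 inch.py '[0.002, -0.001, 0.01, 0, 0, 0, 0.02, 0, 0, 0, 0.02, 0, 0, 0, 0.01, 0, 0, 0, 0.004, 0, 0, 0, 0, 0, 0, 0, 0, 0, 0, 0, 0, 0]'; python3 inch.py '[0, 0, 0, 0, 0, 0, 0, 0, 0, 0, 0, 0, 0, 0, 0, 0, 0, 0, 0, 0, 0, 0, 0, 0]' 0.0
```

```text
time_s: 22.3
position: [0.6604, -0.1803, 0.0329]
eef_rot: [[0.001, 1.0, 0.001], [1.0, -0.001, -0.0], [-0.0, 0.001, -1.0]]
contact_force: [0.4, 0.5, -0.2]
gripper_width: 1.002
grip_force: 0.0
time_s: 22.9
position: [0.6603, -0.1803, 0.0324]
eef_rot: [[0.001, 1.0, 0.001], [1.0, -0.001, -0.0], [-0.0, 0.001, -1.0]]
contact_force: [1.3, -0.9, 0.8]
gripper_width: 0.708
grip_force: 30.0
```

```bash
python3 inch.py '[0, 0, -0.01, 0, 0, 0, -0.03, 0, 0, 0, -0.04, 0, 0, 0, -0.03, 0, 0, 0, -0.01, 0, 0.012, -0.01, 0, 0, 0.025, -0.021, 0, 0, 0.03, -0.025, 0, 0, 0.03, -0.025, 0, 0, 0.03, -0.025, 0, 0]'|grep -E 'pos|width'; python3 inch.py '[0.03, -0.025, 0, 0, 0.03, -0.025, 0, 0, 0.03, -0.025, 0, 0, 0.015, -0.013, 0, 0, 0.01, -0.009, 0, 0, 0, 0, 0, 0, 0, 0, 0, 0, 0, 0, 0, 0, 0, 0, 0, 0]'
```

```text
position: [0.5512, -0.0523, 0.1507]
gripper_width: 0.71
time_s: 24.8
position: [0.4577, 0.061, 0.1519]
eef_rot: [[0.003, 1.0, 0.0], [1.0, -0.003, 0.0], [0.0, 0.0, -1.0]]
contact_force: [-0.0, 0.3, -2.6]
gripper_width: 0.706
grip_force: 30.0
```

```bash
python3 inch.py '[0.0005, 0, 0.02, 0, 0, 0, 0.025, 0, 0, 0, 0.025, 0, 0, 0, 0.014, 0, 0, 0, 0.01, 0, 0, 0, 0.006, 0, 0, 0, 0.003, 0, 0, 0, 0, 0, 0, 0, 0, 0, 0, 0, 0, 0]'|grep -E 'pos|contact'; python3 inch.py '[0, 0, 0.0015, 0, 0, 0, 0, 0, 0, 0, 0, 0]' | grep -E 'pos|contact'; python3 inch.py '[0, 0, 0.001, 0, 0, 0, 0, 0, 0, 0, 0, 0]' | grep -E 'pos|contact'
```

```text
position: [0.4574, 0.0625, 0.0496]
contact_force: [-0.9, -0.5, -2.8]
position: [0.4569, 0.0624, 0.0476]
contact_force: [-0.4, -0.2, -2.5]
position: [0.4568, 0.0625, 0.0465]
contact_force: [0.4, 1.0, -2.6]
```

```bash
python3 inch.py '[0, 0, 0.001, 0, 0, 0, 0, 0, 0, 0, 0, 0]' | grep -E 'pos|contact';python3 inch.py '[0, 0, 0.0007, 0, 0, 0, 0, 0, 0, 0, 0, 0]' | grep -E 'pos|contact';python3 inch.py '[0, 0, 0.0005, 0, 0, 0, 0, 0, 0, 0, 0, 0]' | grep -E 'pos|contact'
```

```text
position: [0.4568, 0.0625, 0.0455]
contact_force: [0.2, 0.7, -3.5]
position: [0.4569, 0.0625, 0.0448]
contact_force: [0.1, 0.1, -2.7]
position: [0.457, 0.0625, 0.0448]
contact_force: [-1.7, -0.2, 5.7]
```

Seated. I'll release and go for the 56.

```bash
python3 inch.py '[0, 0, -0.0008, 0, 0, 0, 0, 0, 0, 0, 0, 0, 0, 0, 0, 0, 0, 0, 0, 0, 0, 0, -0.02, 0, 0, 0, -0.04, 0, 0, 0, -0.03, 0, 0.015, 0.02, 0, 0, 0.02, 0.03, 0, 0]' 1.0|grep pos; python3 inch.py '[0.025, 0.035, 0, 0, 0.025, 0.035, 0, 0, 0.025, 0.035, 0, 0, 0.0184, 0.0257, 0, 0, 0, 0, 0, 0, 0, 0, 0, 0, 0, 0, 0, 0, 0, 0, 0, 0]'|grep pos
```

```text
position: [0.5074, 0.0956, 0.1362]
position: [0.637, 0.1894, 0.1351]
```

```bash
python3 inch.py '[0.001, 0.0005, 0.02, 0, 0, 0, 0.03, 0, 0, 0, 0.025, 0, 0, 0, 0.015, 0, 0, 0, 0.008, 0, 0, 0, 0.004, 0, 0, 0, 0, 0, 0, 0, 0, 0, 0, 0, 0, 0]'|grep pos; python3 inch.py '[0, 0, 0, 0, 0, 0, 0, 0, 0, 0, 0, 0, 0, 0, 0, 0, 0, 0, 0, 0, 0, 0, 0, 0, 0, 0, 0, 0]' 0.0
```

```text
position: [0.639, 0.192, 0.0343]
time_s: 30.7
position: [0.638, 0.1917, 0.0331]
eef_rot: [[0.001, 1.0, -0.0], [1.0, -0.001, -0.0], [-0.0, -0.0, -1.0]]
contact_force: [-1.7, -1.0, 1.7]
gripper_width: 0.597
grip_force: 30.0
```

```bash
python3 inch.py '[0, 0, -0.01, 0, 0, 0, -0.03, 0, 0, 0, -0.04, 0, 0, 0, -0.03, 0, 0, 0, -0.01, 0, -0.015, -0.011, 0, 0, -0.025, -0.018, 0, 0, -0.03, -0.022, 0, 0, -0.03, -0.022, 0, 0, -0.03, -0.022, 0, 0]'|grep -E 'pos|width'; python3 inch.py '[-0.03, -0.022, 0, 0, -0.03, -0.022, 0, 0, -0.02, -0.016, 0, 0, -0.0129, -0.0105, 0, 0, -0.01, -0.007, 0, 0, 0, 0, 0, 0, 0, 0, 0, 0, 0, 0, 0, 0, 0, 0, 0, 0]'
```

```text
position: [0.5414, 0.0604, 0.1521]
gripper_width: 0.599
time_s: 32.6
position: [0.4659, -0.0401, 0.1531]
eef_rot: [[-0.0, 1.0, 0.0], [1.0, 0.0, 0.001], [0.001, 0.0, -1.0]]
contact_force: [0.4, 0.8, -1.9]
gripper_width: 0.598
grip_force: 30.0
```

```bash
python3 inch.py '[-0.001, 0, 0.02, 0, 0, 0, 0.025, 0, 0, 0, 0.025, 0, 0, 0, 0.014, 0, 0, 0, 0.01, 0, 0, 0, 0.006, 0, 0, 0, 0.003, 0, 0, 0, 0, 0, 0, 0, 0, 0, 0, 0, 0, 0]'|grep -E 'pos|contact'; python3 inch.py '[0, 0, 0.002, 0, 0, 0, 0, 0, 0, 0, 0, 0]' | grep -E 'pos|contact'; python3 inch.py '[0, 0, 0.001, 0, 0, 0, 0, 0, 0, 0, 0, 0]' | grep -E 'pos|contact'
```

```text
position: [0.466, -0.0422, 0.0507]
contact_force: [-0.4, 0.6, -1.5]
position: [0.4655, -0.0421, 0.0482]
contact_force: [0.1, -0.4, -1.5]
position: [0.4654, -0.042, 0.0471]
contact_force: [0.0, -0.4, -1.0]
```

```bash
python3 inch.py '[0, 0, 0.001, 0, 0, 0, 0, 0, 0, 0, 0, 0]' | grep -E 'pos|contact';python3 inch.py '[0, 0, 0.0007, 0, 0, 0, 0, 0, 0, 0, 0, 0]' | grep -E 'pos|contact';python3 inch.py '[0, 0, 0.0004, 0, 0, 0, 0, 0, 0, 0, 0, 0]' | grep -E 'pos|contact'
```

```text
position: [0.4654, -0.042, 0.0461]
contact_force: [0.2, -0.2, -0.7]
position: [0.4656, -0.042, 0.0455]
contact_force: [-0.1, 0.1, 0.7]
position: [0.4656, -0.042, 0.0454]
contact_force: [-2.0, 0.4, 5.2]
```

Seated. I'll release, lift clear, move aside at height and look.

```bash
python3 inch.py '[0, 0, -0.0008, 0, 0, 0, 0, 0, 0, 0, 0, 0, 0, 0, 0, 0, 0, 0, 0, 0, 0, 0, -0.02, 0, 0, 0, -0.04, 0, 0, 0, -0.05, 0, 0, 0, -0.05, 0, 0, 0, -0.05, 0]' 1.0|grep -E 'pos|width'; python3 inch.py '[0.04, 0.03, 0, 0, 0.04, 0.03, 0, 0, 0.04, 0.03, 0, 0, 0.04, 0.03, 0, 0, 0.04, 0, 0, 0, 0.04, 0, 0, 0, 0.03, 0, 0, 0, 0, 0, 0, 0, 0, 0, 0, 0, 0, 0, 0, 0]'|grep -E 'pos|time'; python3 -c "
from h import *
cv2.imwrite('pics/f.png',np.vstack([cv2.resize(C['top']['img'][140:290,170:470],(600,300)),cv2.resize(C['scene']['img'][130:300,160:500],(600,300))]))"
```

```text
position: [0.4649, -0.0417, 0.2575]
gripper_width: 0.999
time_s: 37.1
position: [0.5861, 0.2262, 0.2554]
```

View pics/f.png

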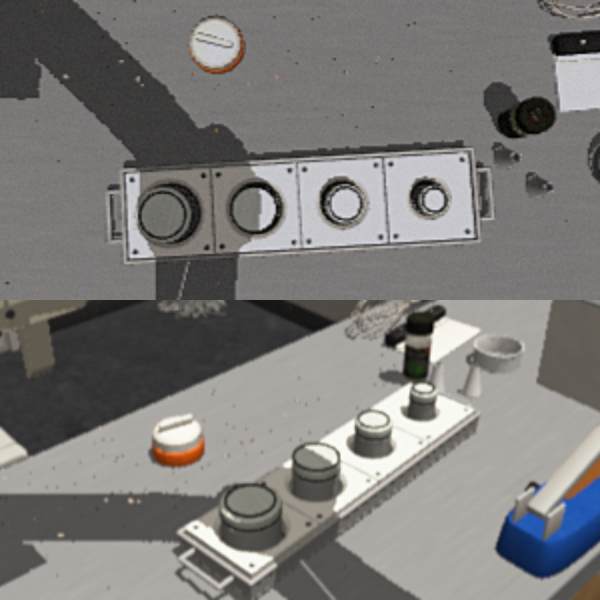

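All four canisters stand upright in their wells, with lids in the lower view at (250,500), (315,458), (373,422) and (423,388). The timer and the jar are where they started.

```bash
python3 -c "
from workcell import env, cams
print(env.job_done())"
```

```text
the job is handed in; nothing more can be done
None
```

The job is handed in: all four canisters stand upright on the floors of their matching wells, each set down under force control, and the timer and spice jar were not touched; it took about 37 s of the 117 s allowed.

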